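# Set up the bathroom notice card and hold the spring clip open on its edge

### The job

Lift the notice card by the grip block on its top out of the toothbrush stand, push its rod down through the eyelet of the metal holder until the collar sits on it, and let it go. Then pick up the spring clip by its handles, squeeze it wide open, and bring it level to one of the card's two upright side edges until the edge lies well inside the gaping mouth, one jaw on either side and neither touching the card, ready for me to add a new sheet. Finish while holding the clip there, squeezed wide open in the air, and leave the other things on the counter where they are.

Things in the scene. Friction and masses are not known exactly. Their poses are not given: they have to be found in the camera images.
- card: white notice card on a stiff upright steel rod, 90 g. Origin: lower end of the rod, z up along it. Rod 8 mm diameter, z 0 to 40 mm, foot tapering to 4 mm over the lowest 6 mm; collar 24 mm diameter, z 40 to 46; card 4 mm thick (x), 90 mm wide (y -45 to +45), z 50 to 120 mm. At the start the rod is in the stand's middle hole, collar on its top: lift straight up over 40 mm
- card_grip (a point): middle of the grey grip block on top of the card, 136 mm above the card's origin. Block 16 mm (card's x) by 26 mm (y), z 118 to 150 mm: grip it from above across its 16 mm, the fingers in front of and behind the card
- edge_left (a point): middle of the card's upright side edge at +y of the card (85 mm above its origin)
- edge_right (a point): middle of the card's upright side edge at -y of the card (85 mm above its origin)
- stand: white ceramic toothbrush stand, block 50 (x) x 116 (y) x 44 mm high with three through holes of 10.5 mm, 38 mm apart along y; fixed to the counter. Origin: centre of its underside
- eyelet (a point): centre of the eyelet's mouth on the metal card holder, 52 mm above the counter. Vertical hole 10.5 mm wide, 2 mm chamfer, through a 20 mm thick bracket (40 x 34 mm), open below; column and round foot (100 mm diameter) fixed to the counter. With the rod home, collar on the bracket, the card's origin is 40 mm below this point
- clip: large grey clothes-peg-like spring clip lying on its side, 34 mm high, 70 g, 115 mm long. Origin: underside of its pivot; x along the closed jaws towards their tips (x = 59 mm), z up. Handles reach back to x = -56 mm: best gripped at x = -42 mm, across y. This body is the arm on the +y side and turns by half the opening as the clip is squeezed
- clip_arm (a joint): opening of the clip, angle between its jaws: 0 closed (rest), 0.6 rad fully squeezed, at a stop (tips then 35 mm apart). Handles over their outer faces: at rest 60 mm apart at the ends, 51 mm at the grip; fully squeezed they are parallel, 24 mm apart. Squeezing takes about 4 N at first, 12 N at the stop; a 25 N grip is safe
- jaw_a (a point): inner tip of the clip's +y jaw, 59 mm ahead of the pivot, at half its height
- jaw_b (a point): inner tip of the clip's other jaw, 59 mm ahead of the pivot, at half its height
- soap_pump: bystander: clear soap bottle, 64 mm diameter, 150 mm high, origin under its centre
- lotion: bystander: green lotion bottle, 56 mm diameter, 170 mm high, origin under its centre
- shampoo: bystander: white shampoo bottle, 60 mm diameter, 180 mm high, origin under its centre
- tumbler: bystander: white tumbler, 72 mm diameter, 90 mm high, origin under its centre
- jar: bystander: glass jar, 60 mm diameter, 55 mm high, origin under its centre
- soap_dish: bystander: wooden soap dish with a bar of soap, 85 x 120 mm, 30 mm high, origin under its centre
- nail_brush: bystander: wooden nail brush, 40 x 90 mm, 32 mm high, origin under its centre

How it is judged:
By the outcome, as a careful person would: the job done as asked, in the order asked, and still so for the second after the job is handed in, while the arm keeps its last pose, push and grip.
It also fails if it takes over 64 s, if anything falls off the work surface, if the arm or the gripper's body presses on something with over 40 N, if the wrist force passes 120 N, or if a joint passes its speed limit or range.

### The arm

A 7-joint arm with a two-finger parallel gripper is mounted at the origin on the work surface. World frame = base frame: x ahead of the robot, y to its left, z up, the work surface at z = 0. Lengths are in m, angles in rad, forces in N, time in s.
With the tool pointing down it reaches from about 0.35 to 0.9 m from the base axis. Payload 8.1 kg.
Tool frame: the origin (TCP) lies where the fingers leave the gripper's body, on its centre line; the fingertips stand 66 mm ahead of it and the grasp point (between the pads) lies 47 mm ahead of it; z points along the fingers, y is the line along which they close (so a half turn about z gives the same grasp; the last joint's range is limited). The gripper opens to 92 mm and grips with 3 to 60 N. Pads are 19 mm wide; open, the fingers measure 130 mm over their backs; the gripper's body (75 mm by 190 mm) begins 47 mm behind the grasp point.
Start: joints at [1.129, 0.434, 0.025, 1.573, -0.012, 1.134, -0.075], TCP at [0.208, -0.589, 0.292] pointing down, gripper open.
Joint ranges: [-2.62, 2.62], [-0.44, 2.09], [-1.27, 1.32], [0.08, 2.57], [-1.32, 4.46], [0.12, 2], [-2.74, 2.74]. Speed limits (rad/s): [2.22, 2.22, 3.01, 3.01, 3.14, 3.14, 3.14].

### API

Orientations are given as a rotation vector (axis times angle).
In Python, from cell import arm gives the robot as it stands.
- The arm moves only by the tool send_rows, never from a script. Its argument "motion" is text: rows parted by semicolons, each of 7 numbers parted by spaces: the closure, from 0 (fully open) to 1 (shut), then the shift along the world's x, y, z in m, then the turn, a rotation vector about the world's x, y, z in degrees. A call has 1 to 5 rows; each row shifts and turns the commanded pose from where the row before left it; what a row does not reach is not made up. A row lasts 1/8 s, in which the tool goes at most 62.5 mm and 10.7 degrees, less where a joint would pass 70% of its speed; a pose out of reach is approached as far as the arm can. A call is refused whole if a number of a shift passes 0.0625 or a number of a turn 10.7, either way. A call with a gripper value outside its range is refused whole. The fingers move at their own pace and stop on an object; "force" is the grip in N (left out, the last holds). Time passes only in rows, so rows that do not move let the fingers close. It gives the time, the measured TCP pose, the force, the opening and the grip force at its end, in the units of the state.
- arm.observe(): the state, without advancing time (a new reading comes with each control period).
- arm.get_image(name): name is "scene" or "top"; returns (picture, depth): 420x560x3 uint8, blue, green, red; 420x560 float32, m along the optical axis (not along the pixel's ray), 0 where there is no reading.
- arm.camera_model(name): a dict with "fx", "fy", "cx", "cy" (pixels), "view" (4x4, takes a point from world to camera coordinates). Camera axes: x right, y down, z forward; pixel columns grow to the right and rows downward; lengths in m; the calibration is good to about 2 mm. A picture is of the moment at which its call begins. camera_model takes no time and is no camera call.
- arm.sign_off(): hands the job in; it is judged then, once.
The state is a dict: "clock": time; "joints": joint angles; "dq": joint speeds; "joint_efforts": joint torques, N m; "position": TCP position; "ee_rot": TCP orientation; "force": force on the tool from outside, world axes, zero at the start; "ft_torque": the same for the moment, N m; "width": opening from 0.0 (shut) to 1.0 (fully open); "gripper_force": force on a finger pad.
Only numpy, scipy, OpenCV 4.12 (cv2) and the standard library are available. Lean on these libraries where they do the work, as an engineer would, in place of code of your own. Each camera call takes 0.05 s, during which the arm holds its last target. There are 200 camera calls.

## Working session

There is one attempt and no reset: what is moved stays moved. The work goes in short steps, Python scripts to look and compute and a tool call to move; the robot and the scene stay as the last step left them, time stands still between calls to the robot, and variables do not carry over. Pictures are saved under pics/ and viewed, at most 10 in all, crops included, and the job is handed in when it is done.

Besides the shell and the picture viewer there is one more tool, called after ">>>" as name(argument=value, ...) on one line, values as JSON. send_rows: Moves the arm, as the interface text tells. Its arguments: {"type":"object","properties":{"motion":{"type":"string"},"force":{"type":"number"}},"required":["motion"]}

```bash
ls; mkdir -p pics
cat > h.py <<'E'
import numpy as np, cv2
from cell import arm
def world(name, depth, us, vs):
    m=arm.camera_model(name); d=depth[vs,us]
    p=np.stack([(us-m['cx'])/m['fx']*d,(vs-m['cy'])/m['fy']*d,d,np.ones_like(d)])
    return (np.linalg.inv(m['view'])@p)[:3].T
def cloud(name, depth):
    v,u=np.mgrid[:420,:560]; return world(name,depth,u.ravel(),v.ravel()).reshape(420,560,3)
E
python3 - <<'E'
from h import *
for n in('scene','top'):
    im,d=arm.get_image(n); cv2.imwrite(f'pics/{n}0.png',im); np.savez(f'{n}0.npz',im=im,d=d,P=cloud(n,d)); m=arm.camera_model(n); print(n,np.linalg.inv(m['view']).round(3).tolist(),m['fx'])
print(arm.observe())
E
```

```text
pics
scene [[-0.58, 0.523, -0.625, 1.311], [0.815, 0.367, -0.45, 0.431], [-0.006, -0.77, -0.638, 0.838], [0.0, 0.0, 0.0, 1.0]] 408.9107526547939
top [[-0.023, -0.987, 0.161, 0.344], [-1.0, 0.025, 0.007, -0.094], [-0.011, -0.161, -0.987, 1.753], [0.0, 0.0, 0.0, 1.0]] 541.3795379901181
{'clock': 0.1, 'joints': array([ 1.12937967,  0.43514124,  0.02497166,  1.57400638, -0.01162425,
        1.13403604, -0.07510771]), 'dq': array([ 1.39303954e-03, -9.92497489e-04, -7.60977813e-04, -1.86231172e-03,
       -7.26131256e-04, -5.76879249e-05, -4.93893338e-04]), 'joint_efforts': array([ 2.86147653e-03, -6.69127178e+01,  9.87501070e-01, -3.15148330e+01,
       -6.06552511e-02,  3.73134110e-02,  3.08017121e-06]), 'position': array([ 0.2075702 , -0.58912256,  0.29153076]), 'ee_rot': array([-3.09525956e+00, -5.29300850e-01,  5.49074747e-04]), 'force': array([ 0.15286401,  0.94819729, -0.57592611]), 'ft_torque': array([ 0.00150955,  0.0218717 , -0.07487185]), 'gripper_force': 0.0, 'width': 0.9986703878478338}
```

View pics/scene0.png

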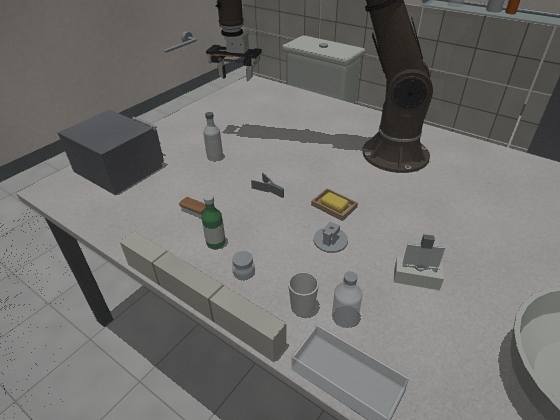

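View pics/top0.png

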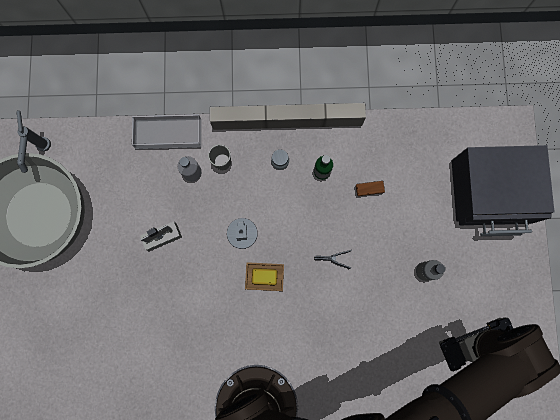

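The scene shows the stand with the card at about (422,262), the holder at (330,237) and the clip at (268,186). In the top view they are at (160,236), (241,232) and (333,259), with the clip's jaws pointing left. I'll zoom in on these.

Run:
```python
from h import *
s=np.load('scene0.npz');t=np.load('top0.npz')
def c(im,u,v,w=66,h=50):
    return cv2.resize(im[v-h//2:v+h//2,u-w//2:u+w//2],(396,300),interpolation=cv2.INTER_NEAREST)
a=np.hstack([c(t['im'],160,236),c(t['im'],241,232)]);b=np.hstack([c(t['im'],333,259),c(s['im'],330,236)])
cv2.imwrite('pics/m1.png',np.vstack([a,b]))
P=t['P']
for nm,(u,v,r) in dict(stand=(160,236,26),holder=(241,232,18),clip=(333,259,24)).items():
    Q=P[v-r:v+r,u-r:u+r].reshape(-1,3); Q=Q[Q[:,2]>-.05]
    print(nm,np.histogram(Q[:,2],bins=np.arange(-.01,.22,.01)))
    for lo,hi in ((.012,.04),(.04,.048),(.048,.06),(.06,.09),(.1,.135),(.135,.25)):
        S=Q[(Q[:,2]>lo)&(Q[:,2]<hi)]
        if len(S)>3:
            r2=cv2.minAreaRect((S[:,:2]*1000).astype(np.float32)); print(lo,hi,len(S),S.mean(0).round(4),[np.round(x,1) for x in r2])
```

```text
stand (array([1033,  934,   55,   32,   80,  286,   40,   19,   20,   21,   15,
         18,   13,   34,   11,   15,   41,    1,    0,    0,    0,    0]), array([-0.01,  0.  ,  0.01,  0.02,  0.03,  0.04,  0.05,  0.06,  0.07,
        0.08,  0.09,  0.1 ,  0.11,  0.12,  0.13,  0.14,  0.15,  0.16,
        0.17,  0.18,  0.19,  0.2 ,  0.21]))
0.012 0.04 138 [0.5299 0.285  0.0301] [array([543.2, 294. ]), array([160.9, 123.2]), np.float64(0.9)]
0.04 0.048 244 [0.5327 0.2884 0.0441] [array([536.8, 295.6]), array([ 51.5, 115.7]), np.float64(21.5)]
0.048 0.06 82 [0.535  0.2868 0.0508] [array([537.2, 292.7]), array([ 48.7, 110.1]), np.float64(22.0)]
0.06 0.09 60 [0.5361 0.293  0.0754] [array([535.2, 293.9]), array([ 4.9, 88.6]), np.float64(29.6)]
0.1 0.135 71 [0.5365 0.2928 0.1181] [array([536.1, 293.3]), array([10.8, 90. ]), np.float64(30.8)]
0.135 0.25 62 [0.536  0.2942 0.1509] [array([536.1, 295.3]), array([17.1, 27.1]), np.float64(29.5)]
holder (array([282, 652, 187,   1,   4,  68,  90,   2,   0,   0,   0,   0,   0,
         0,   0,   0,   0,   0,   0,   0,   0,   0]), array([-0.01,  0.  ,  
[... 313 characters left out ...]
.3,  36. ]), array([51.3, 34.3]), np.float64(7.9)]
0.048 0.06 118 [0.5443 0.0349 0.0526] [array([547.2,  36.3]), array([50.6, 34. ]), np.float64(3.3)]
clip (array([1021, 1078,   38,   42,   92,   13,    0,    0,    0,    0,    0,
          0,    0,    0,    0,    0,    0,    0,    0,    0,    0,    0]), array([-0.01,  0.  ,  0.01,  0.02,  0.03,  0.04,  0.05,  0.06,  0.07,
        0.08,  0.09,  0.1 ,  0.11,  0.12,  0.13,  0.14,  0.15,  0.16,
        0.17,  0.18,  0.19,  0.2 ,  0.21]))
0.012 0.04 148 [ 0.4523 -0.251   0.0305] [array([ 462.9, -253.4]), array([ 98.7, 115.2]), np.float64(6.9)]
0.04 0.048 13 [ 0.4555 -0.2543  0.0416] [array([ 459.7, -256.7]), array([98.8, 54.4]), np.float64(77.5)]
```

View pics/m1.png

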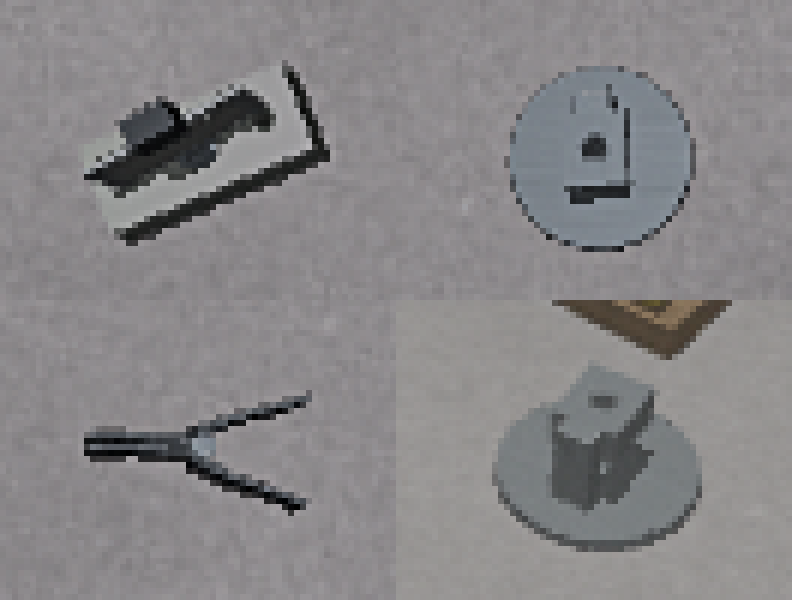

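```bash
cat >> h.py <<'E'
def ray(n,u,v):
    m=arm.camera_model(n);T=np.linalg.inv(m['view']); d=T[:3,:3]@[(u-m['cx'])/m['fx'],(v-m['cy'])/m['fy'],1]
    return T[:3,3],d/np.linalg.norm(d)
def tri(obs):
    A=np.zeros((3,3));b=np.zeros(3)
    for n,u,v in obs:
        o,d=ray(n,u,v);M=np.eye(3)-np.outer(d,d);A+=M;b+=M@o
    x=np.linalg.solve(A,b);return x
def atz(n,u,v,z):
    o,d=ray(n,u,v);return o+d*(z-o[2])/d[2]
E
python3 - <<'E'
from h import *
s=np.load('scene0.npz');t=np.load('top0.npz')
def dark(im,u,v,r):
    g=cv2.cvtColor(im,cv2.COLOR_BGR2GRAY)[v-r:v+r+1,u-r:u+r+1].astype(float); bg=np.percentile(g,75); w=np.clip(bg-10-g,0,None)
    V,U=np.mgrid[v-r:v+r+1,u-r:u+r+1]; return (w*U).sum()/w.sum(),(w*V).sum()/w.sum()
a=dark(t['im'],241,231,3);b=dark(s['im'],331,228,3)
print('hole',a,b,tri([('top',*a),('scene',*b)]),atz('top',*a,.05),atz('scene',*b,.05))
# grip block from scene + top clouds, z>0.125
for n,D in(('scene',s),('top',t)):
    P=D['P']
    def sel(x,y,r,lo,hi): 
        return P[(np.hypot(P[...,0]-x,P[...,1]-y)<r)&(P[...,2]>lo)&(P[...,2]<hi)]
    for nm,q in dict(gtop=(.536,.295,.03,.143,.16),gall=(.536,.295,.03,.125,.16),card=(.536,.294,.06,.06,.117),brk=(.54,.035,.045,.047,.06),foot=(.54,.035,.07,.005,.02),stand=(.536,.294,.08,.038,.048),clip=(.452,-.252,.075,.02,.045)).items():
        S=sel(*q)
        if len(S)<5: continue
        r2=cv2.minAreaRect((S[:,:2]*1000).astype(np.float32)); 
        w=np.linalg.svd(S[:,:2]-S[:,:2].mean(0),full_matrices=False)[2][0]
        print(n,nm,len(S),S.mean(0).round(4),[np.round(x,1) for x in r2],'pca',np.degrees(np.arctan2(w[1],w[0])).round(1),'zmed',np.median(S[:,2]).round(4))
    np.set_printoptions(suppress=True)
    S=sel(.455,-.252,.075,.02,.045)
    # sections along y
    for y in np.arange(-.31,-.18,.01):
        q=S[abs(S[:,1]-y)<.005]
        if len(q): 
            l=np.sort(q[:,0]); print(round(y,3),(l*1000).round(0))
E
```

```text
hole (np.float64(240.5345132743363), np.float64(231.11238938053097)) (np.float64(331.06501547987614), np.float64(227.46749226006193)) [0.54309268 0.03700583 0.04818705] [0.54296416 0.03670947 0.05      ] [0.5447687  0.03806551 0.05      ]
scene gtop 84 [0.5411 0.2976 0.1505] [array([539.9, 297.3]), array([17.7, 26.8]), np.float64(34.4)] pca 119.9 zmed 0.1514
scene gall 154 [0.5429 0.2976 0.1431] [array([542.8, 294.4]), array([19.3, 50. ]), np.float64(34.4)] pca 114.0 zmed 0.1448
scene card 593 [0.5399 0.2972 0.0885] [array([540.1, 297.2]), array([ 7.7, 89.6]), np.float64(27.9)] pca 117.8 zmed 0.0885
scene brk 137 [0.5483 0.0387 0.0501] [array([549.9,  38. ]), array([54.8, 34.6]), np.float64(2.3)] pca 0.7 zmed 0.0502
scene foot 380 [0.5535 0.0454 0.0075] [array([548.6,  41.2]), array([90.7, 95.3]), np.float64(24.7)] pca 128.3 zmed 0.0068
scene stand 526 [0.5463 0.3005 0.0425] [array([539.1, 297.3]), array([ 53.1, 116.6]), np.float64(21.6)] pca 112.0 zmed 0.0425
scene clip 178 [ 0.4591 -0.2531  0.0282] [array([ 457.8, -250. ]), array([116.5,  59. ]), np.float64(84.1)] pca 88.9 zmed 0.0
[... 1981 characters left out ...]
. 430. 470. 471. 471. 473.]
-0.28 [429. 432. 433. 433. 436. 467. 467. 468. 470. 471.]
-0.27 [433. 433. 436. 436. 436. 439. 462. 465. 465. 468. 468. 468.]
-0.26 [439. 440. 442. 442. 442. 446. 449. 449. 452. 452. 455. 455. 458. 461.
 461. 462. 464. 465. 465.]
-0.25 [443. 443. 444. 445. 446. 447. 449. 449. 449. 452. 453. 453. 455. 455.
 455. 458. 459. 459. 461. 462.]
-0.24 [450. 450. 450. 452. 452. 452. 456. 456. 456. 458. 459. 459.]
-0.23 [449. 449. 449. 450. 452. 453. 453. 456. 456. 459. 459. 459. 460.]
-0.22 [450. 450. 451. 453. 453. 453. 453. 456. 456. 457. 459. 459. 459.]
-0.21 [450. 451. 451. 453. 453. 453. 456. 457. 457. 459. 459. 460.]
-0.2 [453. 453. 454. 457. 457. 457. 459. 459. 460.]
```

>>> send_rows(motion="0 .022 .059 0 0 0 6.6;0 .022 .059 0 0 0 6.6;0 .022 .059 0 0 0 6.6;0 .022 .059 0 0 0 6.6;0 .022 .059 0 0 0 6.6")

```text
clock: 0.72
position: [0.3172, -0.2947, 0.2922]
ee_rot: [2.816, 1.392, -0.0]
force: [1.7, -0.1, -0.7]
width: 1.001
gripper_force: 0.0
```

>>> send_rows(motion="0 .022 .059 0 0 0 6.6;0 .022 .059 0 0 0 6.6;0 .022 .059 0 0 0 6.6;0 .022 .059 0 0 0 6.6;0 .022 .059 0 0 0 6.6")

```text
clock: 1.35
position: [0.4263, -0.0021, 0.2923]
ee_rot: [2.305, 2.134, 0.0]
force: [1.7, -1.4, 0.1]
width: 0.998
gripper_force: 0.0
```

>>> send_rows(motion="0 .022 .059 0 0 0 6.6;0 .022 .059 0 0 0 6.6;0 .022 .059 0 0 0 6.6;0 .022 .059 0 0 0 6.6;0 .022 .059 0 0 0 6.6")

```text
clock: 1.98
position: [0.5358, 0.2905, 0.2918]
ee_rot: [1.604, 2.701, -0.001]
force: [0.7, -0.8, -0.1]
width: 0.998
gripper_force: 0.0
```

>>> send_rows(motion="0 .001 .002 -.02 0 0 0;0 0 0 -.03 0 0 0;0 0 0 -.02 0 0 0;0 0 0 0 0 0 0")

```text
clock: 2.48
position: [0.5355, 0.2893, 0.2202]
ee_rot: [-1.609, -2.697, 0.006]
force: [0.6, -0.4, 0.7]
width: 1.001
gripper_force: 0.0
```

Run:
```python
from h import *
o=arm.observe();print(o['position'],o['ee_rot'],o['force'],o['joints'])
ims=[]
for n in('scene','top'):
    im,d=arm.get_image(n); np.savez(f'{n}1.npz',im=im,d=d,P=cloud(n,d))
    u,v=(425,250) if n=='scene' else (160,234)
    ims.append(cv2.resize(im[v-50:v+50,u-50:u+50],(400,400),interpolation=cv2.INTER_NEAREST))
cv2.imwrite('pics/g1.png',np.hstack(ims))
```

```text
[0.53545527 0.28929347 0.22022217] [-1.60880626 -2.69668386  0.00620426] [ 0.60440964 -0.38669577  0.67697081] [-0.11825391  0.57698834 -0.69880023  1.65600853  0.41233592  1.06568609
 -0.44698017]
```

View pics/g1.png

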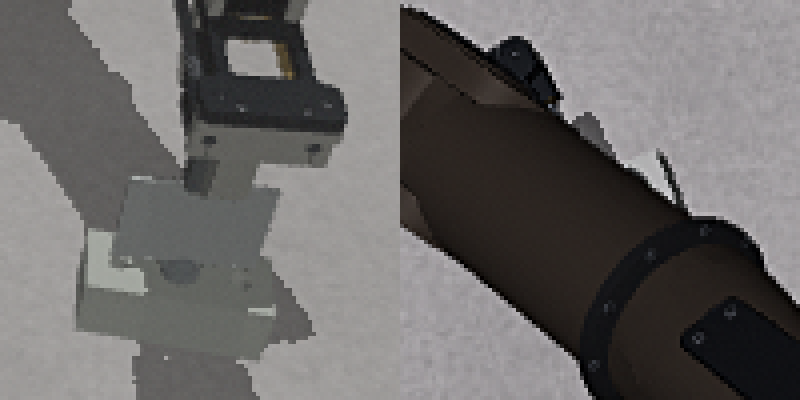

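The scene crop shows the gripper straddling the grip block, with one finger in front and one behind. It is about 7 mm short in y, so I'll correct that, descend and close.

>>> send_rows(motion="0 .0025 .007 0 0 0 0;0 0 0 -.016 0 0 0;0 0 0 -.016 0 0 0;0 0 0 0 0 0 0")

```text
clock: 3.08
position: [0.5379, 0.297, 0.1881]
ee_rot: [-1.608, -2.697, 0.005]
force: [-0.7, 0.4, 0.8]
width: 1.0
gripper_force: 0.0
```

>>> send_rows(motion="1 0 0 0 0 0 0;1 0 0 0 0 0 0;1 0 0 0 0 0 0;1 0 0 0 0 0 0;1 0 0 0 0 0 0", force=20)

```text
clock: 3.7
position: [0.5388, 0.2979, 0.1904]
ee_rot: [1.608, 2.698, 0.0]
force: [-1.2, 0.3, 0.1]
width: 0.507
gripper_force: 0.0
```

>>> send_rows(motion="1 0 0 0 0 0 0;1 0 0 0 0 0 0;1 0 0 0 0 0 0")

```text
clock: 4.08
position: [0.5387, 0.2979, 0.1902]
ee_rot: [1.609, 2.699, -0.0]
force: [-0.4, 0.6, 1.0]
width: 0.178
gripper_force: 0.3
```

>>> send_rows(motion="1 0 0 0 0 0 0;1 0 0 0 0 0 0;1 0 0 .02 0 0 0")

```text
clock: 4.45
position: [0.5381, 0.2972, 0.2095]
ee_rot: [-1.608, -2.697, 0.004]
force: [0.3, -0.8, 0.1]
width: 0.173
gripper_force: 20.0
```

>>> send_rows(motion="1 0 0 .03 0 0 0;1 0 0 .03 0 0 0;1 0 0 0 0 0 0;1 0 0 0 0 0 0")

```text
clock: 4.95
position: [0.5387, 0.2978, 0.2705]
ee_rot: [1.608, 2.698, 0.0]
force: [-0.2, -0.2, -1.0]
width: 0.172
gripper_force: 20.0
```

>>> send_rows(motion="1 .001 -.04 0 0 0 -4.8;1 .001 -.04 0 0 0 -4.8;1 .001 -.04 0 0 0 -4.8;1 .001 -.04 0 0 0 -4.8;1 .001 -.04 0 0 0 -4.8")

```text
clock: 5.58
position: [0.5432, 0.0963, 0.2694]
ee_rot: [-2.137, -2.302, 0.002]
force: [-0.5, -0.4, -0.3]
width: 0.173
gripper_force: 20.0
```

>>> send_rows(motion="1 0 -.04 0 0 0 -4.6;1 0 -.02 0 0 0 0;1 0 0 0 0 0 0;1 0 0 0 0 0 0;1 0 0 0 0 0 0")

```text
clock: 6.2
position: [0.5436, 0.0394, 0.2701]
ee_rot: [-2.222, -2.22, -0.0]
force: [-0.5, -0.1, -0.7]
width: 0.174
gripper_force: 20.0
```

Run:
```python
from h import *
o=arm.observe();print(o['position'],o['ee_rot'],o['force'],o['joints'])
ims=[]
for n in('scene','top'):
    im,d=arm.get_image(n); np.savez(f'{n}2.npz',im=im,d=d,P=cloud(n,d))
    u,v=(330,205) if n=='scene' else (241,225)
    ims.append(cv2.resize(im[v-50:v+50,u-40:u+40],(400,500),interpolation=cv2.INTER_NEAREST))
cv2.imwrite('pics/g2.png',np.hstack(ims))
for n in('scene','top'):
    P=np.load(f'{n}2.npz')['P']
    for lo,hi in((.088,.118),(.12,.127),(.137,.195)):
        S=P[(abs(P[...,0]-.54)<.03)&(abs(P[...,1]-.037)<.06)&(P[...,2]>lo)&(P[...,2]<hi)]
        if len(S)>5:
            w=np.linalg.svd(S[:,:2]-S[:,:2].mean(0),full_matrices=False)[2][0]
            print(n,lo,len(S),S.mean(0).round(4),S.min(0).round(4),S.max(0).round(4),np.degrees(np.arctan2(w[1],w[0])).round(1))
```

```text
[0.5435771  0.03937577 0.27012301] [-2.22240674e+00 -2.21958123e+00 -4.42917109e-04] [-0.45107056 -0.07717113 -0.65690167] [ 0.27869508  0.39513258 -0.60136227  1.76144397  0.25114001  1.06263647
 -0.41130287]
scene 0.088 21 [0.5463 0.0408 0.1027] [0.5428 0.0376 0.089 ] [0.5509 0.0439 0.115 ] 136.1
scene 0.12 13 [0.5485 0.0438 0.1244] [0.54   0.0292 0.1227] [0.5541 0.0502 0.1266] 121.2
scene 0.137 523 [0.5456 0.0402 0.1663] [ 0.5409 -0.0069  0.1371] [0.5503 0.0846 0.1949] 90.0
```

View pics/g2.png

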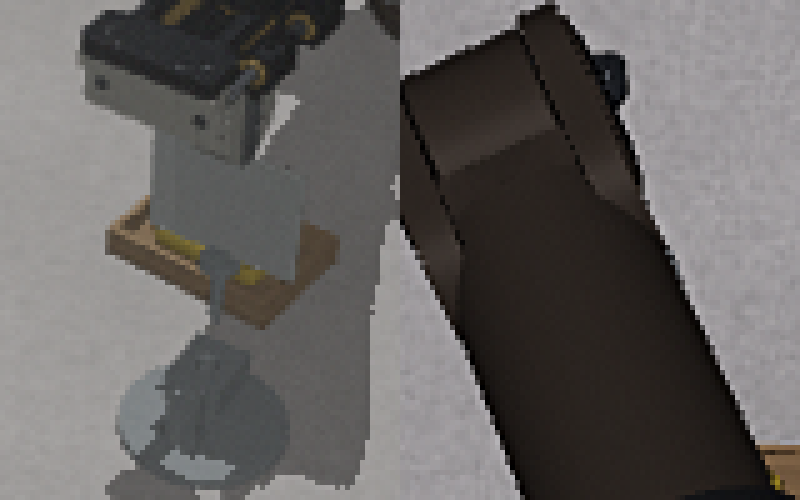

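The crop shows the card hanging upright, its rod tip at about (215,322) just above the eyelet at (205,342). I'll shift it by a millimetre and feel my way down.

>>> send_rows(motion="1 .001 -.001 -.015 0 0 0;1 0 0 -.01 0 0 0;1 0 0 -.008 0 0 0;1 0 0 -.007 0 0 0;1 0 0 0 0 0 0")

```text
clock: 6.92
position: [0.5445, 0.0369, 0.2296]
ee_rot: [-2.225, -2.217, 0.001]
force: [-0.5, -0.2, -1.4]
width: 0.165
gripper_force: 20.0
```

>>> send_rows(motion="1 0 0 -.008 0 0 0;1 0 0 -.006 0 0 0;1 0 0 -.006 0 0 0;1 0 0 -.005 0 0 0;1 0 0 0 0 0 0")

```text
clock: 7.55
position: [0.5446, 0.0369, 0.2047]
ee_rot: [-2.225, -2.217, 0.001]
force: [-1.5, 0.9, -1.1]
width: 0.175
gripper_force: 20.0
```

>>> send_rows(motion="1 0 0 -.004 0 0 0;1 0 0 -.002 0 0 0;1 0 0 -.001 0 0 0;1 0 0 0 0 0 0")

```text
clock: 8.05
position: [0.5447, 0.037, 0.1982]
ee_rot: [-2.225, -2.218, -0.0]
force: [-1.2, 1.7, -0.8]
width: 0.172
gripper_force: 20.0
```

>>> send_rows(motion="1 0 0 -.001 0 0 0;1 0 0 -.001 0 0 0;1 0 0 0 0 0 0")

```text
clock: 8.43
position: [0.5452, 0.0372, 0.198]
ee_rot: [2.224, 2.217, 0.001]
force: [-7.2, 1.1, 18.8]
width: 0.173
gripper_force: 20.1
```

>>> send_rows(motion="1 0 0 .001 0 0 0;0 0 0 0 0 0 0;0 0 0 0 0 0 0;0 0 0 0 0 0 0;0 0 0 0 0 0 0")

```text
clock: 9.05
position: [0.5448, 0.0368, 0.1971]
ee_rot: [2.225, 2.218, -0.0]
force: [-0.9, 0.1, 0.6]
width: 0.558
gripper_force: 0.0
```

>>> send_rows(motion="0 0 0 .01 0 0 0;0 0 0 .03 0 0 0;0 0 0 .04 0 0 0;0 0 0 .02 0 0 0")

```text
clock: 9.55
position: [0.5454, 0.0374, 0.3002]
ee_rot: [2.223, 2.217, 0.004]
force: [0.4, 0.1, -1.1]
width: 0.979
gripper_force: 0.0
```

>>> send_rows(motion="0 -.013 -.048 0 0 0 -1;0 -.013 -.048 0 0 0 -1;0 -.013 -.048 0 0 0 -1;0 -.013 -.048 0 0 0 -1;0 -.014 -.048 0 0 0 -1")

```text
clock: 10.18
position: [0.4783, -0.2045, 0.2981]
ee_rot: [2.319, 2.117, 0.001]
force: [0.9, 0.4, 0.4]
width: 1.0
gripper_force: 0.0
```

>>> send_rows(motion="0 -.014 -.048 -.02 0 0 0;0 -.014 -.044 -.04 0 0 0;0 0 0 -.05 0 0 0;0 0 0 -.03 0 0 0;0 0 0 0 0 0 0")

```text
clock: 10.8
position: [0.4497, -0.2946, 0.156]
ee_rot: [-2.317, -2.116, 0.001]
force: [1.1, -0.2, -0.0]
width: 0.999
gripper_force: 0.0
```

Run:
```python
from h import *
o=arm.observe();print(o['position'],o['ee_rot'],o['force'],o['joints'])
ims=[]
for n in('scene','top'):
    im,d=arm.get_image(n); np.savez(f'{n}3.npz',im=im,d=d,P=cloud(n,d))
    ims.append(im[60:300,130:430])
cv2.imwrite('pics/g3.png',cv2.resize(np.hstack(ims),(800,320)))
for n in('scene','top'):
    P=np.load(f'{n}3.npz')['P']
    for nm,x,y,lo,hi in(('card',.544,.037,.07,.128),('grip',.544,.037,.14,.18),('grtop',.544,.037,.157,.18)):
        S=P[(abs(P[...,0]-x)<.03)&(abs(P[...,1]-y)<.06)&(P[...,2]>lo)&(P[...,2]<hi)]
        if len(S)>5:
            w=np.linalg.svd(S[:,:2]-S[:,:2].mean(0),full_matrices=False)[2][0]
            print(n,nm,len(S),S.mean(0).round(4),S.min(0).round(4),S.max(0).round(4),np.degrees(np.arctan2(w[1],w[0])).round(1))
```

```text
[ 0.44974331 -0.29455149  0.15596583] [-2.31685283e+00 -2.11628299e+00  1.37441879e-03] [ 1.05155868 -0.20556097 -0.04504343] [ 0.79735777  0.49375664 -0.42967622  1.90956167  0.27774758  0.80031619
  0.12663781]
scene card 452 [0.5465 0.0385 0.0993] [ 0.542  -0.0089  0.0701] [0.5506 0.0826 0.1279] 89.8
scene grip 98 [0.5487 0.0389 0.1537] [0.5365 0.0241 0.14  ] [0.5549 0.051  0.1616] 98.2
scene grtop 43 [0.5464 0.0377 0.1599] [0.5365 0.0241 0.1576] [0.5549 0.0498 0.1616] 84.3
top card 51 [0.5416 0.0368 0.1008] [ 0.5402 -0.0095  0.0703] [0.5463 0.0809 0.1279] -90.5
top grip 57 [0.5426 0.035  0.16  ] [0.5351 0.0236 0.1407] [0.5514 0.0481 0.1721] -84.8
top grtop 45 [0.5437 0.0342 0.1626] [0.5357 0.0236 0.1572] [0.5514 0.0477 0.1721] -83.9
```

View pics/g3.png

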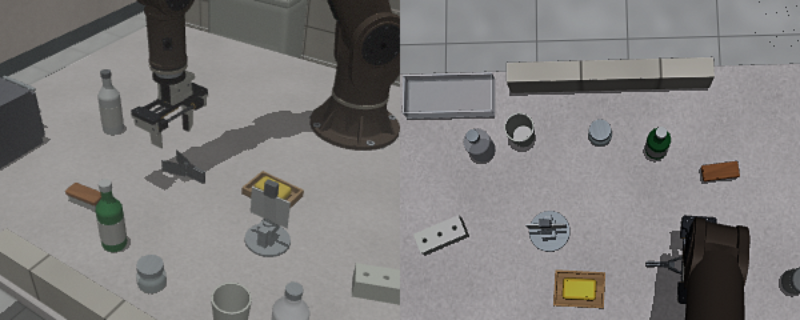

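The picture shows the card seated upright in the holder, and the gripper above the clip's handles. I'll descend.

>>> send_rows(motion="0 .0015 0 -.03 0 0 0;0 0 0 -.03 0 0 0;0 0 0 -.018 0 0 0;0 0 0 -.008 0 0 0;0 0 0 0 0 0 0")

```text
clock: 11.52
position: [0.4526, -0.2952, 0.0717]
ee_rot: [2.319, 2.118, 0.0]
force: [-0.5, 0.6, 0.2]
width: 1.001
gripper_force: 0.0
```

>>> send_rows(motion="1 0 0 0 0 0 0;1 0 0 0 0 0 0;1 0 0 0 0 0 0;1 0 0 0 0 0 0;1 0 0 0 0 0 0", force=25)

```text
clock: 12.15
position: [0.4523, -0.2952, 0.0714]
ee_rot: [2.32, 2.118, -0.0]
force: [-0.2, -1.3, 2.1]
width: 0.507
gripper_force: 6.1
```

>>> send_rows(motion="1 0 0 0 0 0 0;1 0 0 0 0 0 0;1 0 0 0 0 0 0;1 0 0 0 0 0 0")

```text
clock: 12.65
position: [0.4522, -0.2952, 0.0714]
ee_rot: [2.32, 2.118, -0.0]
force: [-0.6, -0.4, 5.9]
width: 0.263
gripper_force: 24.2
```

>>> send_rows(motion="1 0 0 .015 0 0 0;1 0 0 .03 0 0 0;1 0 0 .035 0 0 2;1 .03 .03 0 0 0 2;1 .03 .03 0 0 0 1.2")

```text
clock: 13.28
position: [0.5129, -0.2349, 0.1526]
ee_rot: [2.221, 2.22, 0.001]
force: [0.7, 0.0, -1.0]
width: 0.262
gripper_force: 24.2
```

>>> send_rows(motion="1 .02 .03 0 0 0 0;1 .012 .02 0 0 0 0;1 0 .01 0 0 0 0;1 0 0 0 0 0 0;1 0 0 0 0 0 0")

```text
clock: 13.9
position: [0.5435, -0.1765, 0.1513]
ee_rot: [2.223, 2.22, -0.001]
force: [1.0, 0.4, -0.8]
width: 0.26
gripper_force: 24.2
```

Run:
```python
from h import *
o=arm.observe();print(o['position'],o['ee_rot'],o['force'],o['width'],o['gripper_force'])
ims=[]
for n in('scene','top'):
    im,d=arm.get_image(n); np.savez(f'{n}4.npz',im=im,d=d,P=cloud(n,d))
    u,v=(310,185) if n=='scene' else (263,230)
    ims.append(cv2.resize(im[v-50:v+50,u-40:u+40],(400,500),interpolation=cv2.INTER_NEAREST))
cv2.imwrite('pics/g4.png',np.hstack(ims))
for n in('scene','top'):
    P=np.load(f'{n}4.npz')['P']
    S=P[(abs(P[...,0]-.544)<.04)&(P[...,1]>-.15)&(P[...,1]<-.015)&(P[...,2]>.07)&(P[...,2]<.14)]
    print(n,len(S),S.min(0),S.max(0))
    for y in np.arange(-.145,-.02,.01):
        q=S[abs(S[:,1]-y)<.005]
        if len(q): print(round(y,3),np.sort(q[:,0]*1000).round(0)[::max(1,len(q)//16)],(q[:,2].max()*1000).round())
```

```text
[ 0.54350325 -0.17645265  0.15130733] [ 2.22292297e+00  2.21969221e+00 -1.46473635e-03] [ 0.99913527  0.41861406 -0.76901691] 0.25950001214672624 24.15649116039276
scene 370 [ 0.51582606 -0.14968718  0.07614632] [ 0.5638605  -0.06986925  0.11498958]
-0.145 [531. 532. 534. 534. 535. 537. 551. 553. 553. 553. 554. 554. 554. 554.
 554. 555. 555. 556.] 112.0
-0.135 [531. 535. 536. 544. 550. 551. 551. 551. 552. 552. 552. 553. 553. 553.
 553. 554. 554. 555. 555. 556. 557.] 115.0
-0.125 [531. 536. 537. 540. 544. 546. 546. 547. 547. 548. 549. 549. 549. 550.
 550. 550. 551. 551. 552. 554. 554. 556.] 114.0
-0.115 [531. 532. 533. 535. 535. 536. 536. 537. 546. 550. 550. 550. 551. 551.
 551. 551. 552. 552. 552. 553.] 113.0
-0.105 [528. 530. 531. 531. 532. 533. 533. 534. 534. 536. 550. 552. 552. 552.
 552. 553. 553. 553. 553. 553. 554. 554. 555. 555.] 115.0
-0.095 [523. 525. 526. 526. 527. 528. 528. 530. 531. 531. 532. 553. 554. 555.
 555. 556. 556. 557.] 114.0
-0.085 [517. 521. 522. 523. 524. 525. 525. 525. 526. 527. 528. 529. 554. 557.
 558. 558. 558. 559. 559. 562.] 113.0
-0.075 [516. 519. 521. 
[... 287 characters left out ...]
1. 541. 543.
 544. 547. 547. 550. 551.] 120.0
-0.125 [530. 530. 531. 532. 532. 533. 535. 535. 536. 538. 538. 540. 541. 541.
 542. 544. 545. 545. 547. 548. 550.] 120.0
-0.115 [528. 529. 529. 529. 531. 532. 532. 533. 535. 544. 544. 544. 545. 545.
 546. 547. 547. 548. 548. 549. 550.] 120.0
-0.105 [524. 524. 526. 526. 526. 527. 527. 528. 529. 529. 530. 532. 547. 547.
 548. 548. 548. 549. 551. 551. 551.] 120.0
-0.095 [520. 520. 521. 523. 523. 524. 524. 527. 527. 550. 550. 551. 551. 552.
 552. 554. 554. 554.] 119.0
-0.085 [518. 518. 518. 519. 521. 521. 521. 524. 551. 552. 552. 553. 553. 554.
 555. 555. 559.] 116.0
-0.075 [516. 516. 518. 518. 520. 554. 554. 555. 555. 555. 557. 557. 558. 558.] 123.0
```

View pics/g4.png

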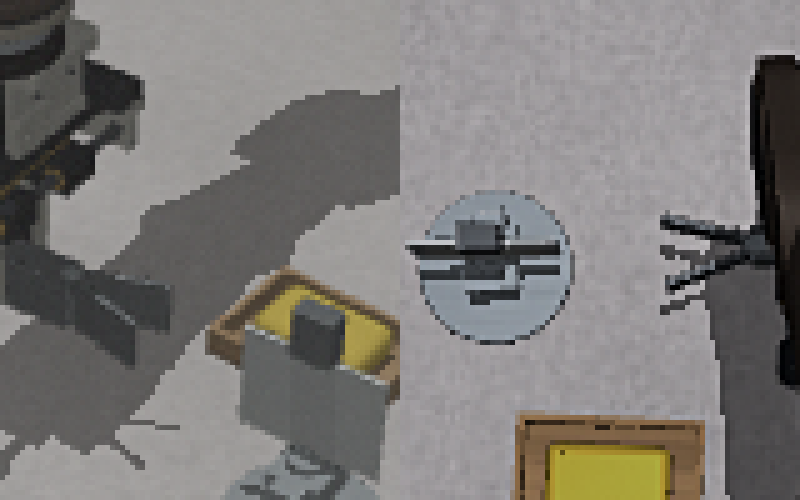

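The crops show the clip level, wide open and just short of the card's right edge. It's yawed about 2.5°, so I'll straighten it and slide in.

>>> send_rows(motion="1 0 0 0 0 0 -2.5;1 0 .02 0 0 0 0;1 0 .02 0 0 0 0;1 0 .015 0 0 0 0;1 0 0 0 0 0 0")

```text
clock: 14.62
position: [0.5444, -0.1177, 0.1514]
ee_rot: [-2.265, -2.176, -0.001]
force: [-0.5, -0.6, -0.5]
width: 0.257
gripper_force: 24.2
```

```bash
cat > chk.py <<'E'
from h import *
import sys
k=sys.argv[1]
o=arm.observe();print(o['clock'],o['position'],o['force'],o['width'],o['gripper_force'])
ims=[]
for n in('scene','top'):
    im,d=arm.get_image(n)
    u,v=(315,205) if n=='scene' else (253,228)
    ims.append(cv2.resize(im[v-40:v+40,u-32:u+32],(400,500),interpolation=cv2.INTER_NEAREST))
    P=cloud(n,d)
    S=P[(abs(P[...,0]-.544)<.04)&(P[...,1]>-.1)&(P[...,1]<.09)&(P[...,2]>.075)&(P[...,2]<.128)]
    for y in np.arange(-.095,.07,.01):
        q=S[abs(S[:,1]-y)<.005]
        if len(q): print(n,round(y,3),np.sort(q[:,0]*1000).round(0)[::max(1,len(q)//14)])
cv2.imwrite(f'pics/g{k}.png',np.hstack(ims))
E
python3 chk.py 5
```

```text
14.625 [ 0.54439802 -0.11773298  0.1514046 ] [-0.51265574 -0.55203559 -0.4748986 ] 0.2566806324440664 24.156711995601654
scene -0.095 [533. 536. 536. 536. 537. 538. 539. 553. 554. 555. 556. 556. 556. 556.
 557. 557. 557. 558. 558. 558. 559.]
scene -0.085 [533. 537. 537. 538. 553. 555. 555. 556. 556. 556. 557. 557. 558. 559.
 560.]
scene -0.075 [534. 536. 540. 543. 548. 551. 554. 554. 554. 555. 555. 555. 555. 556.
 556. 556. 556. 556. 557. 557. 558.]
scene -0.065 [535. 540. 541. 546. 549. 550. 551. 551. 552. 552. 553. 554. 554. 555.
 557.]
scene -0.055 [531. 535. 537. 538. 539. 541. 551. 553. 553. 553. 554. 554. 555. 555.
 556.]
scene -0.045 [533. 534. 534. 535. 536. 537. 537. 540. 555. 555. 556. 556. 557. 558.
 560.]
scene -0.035 [528. 530. 532. 533. 533. 533. 534. 536. 558. 559. 560. 560. 561. 562.
 563.]
scene -0.025 [524. 525. 528. 529. 529. 530. 530. 531. 533. 534. 562. 562. 563. 563.
 564. 566.]
scene -0.015 [522. 528. 529. 531. 562. 563. 564. 564. 564. 565. 565. 565. 566. 566.
 567. 567. 568.]
scene -0.005 [543. 544. 544. 544. 545. 545. 545. 545. 545. 546. 546. 546. 546. 546.
 
[... 863 characters left out ...]
 535. 536. 537. 548. 548. 549. 549. 549.
 550. 552. 553. 553.]
top -0.045 [527. 528. 528. 530. 531. 531. 531. 534. 535. 551. 551. 551. 553. 553.
 553. 555. 555. 556. 556.]
top -0.035 [524. 524. 525. 526. 527. 527. 528. 528. 528. 531. 531. 553. 554. 555.
 556. 556. 557. 559. 559. 559.]
top -0.025 [521. 522. 522. 522. 522. 523. 524. 525. 526. 526. 556. 557. 558. 559.
 559. 560. 560. 562. 563. 563.]
top -0.015 [520. 522. 559. 560. 563.]
top -0.005 [541. 541. 541. 541. 541. 542. 542. 543. 543. 545.]
top 0.005 [540. 541. 541. 541. 542. 542.]
top 0.015 [541. 541. 541. 541. 541. 541. 542.]
top 0.025 [541. 542.]
top 0.055 [541. 541. 541. 541. 542. 544.]
top 0.065 [540. 541. 541. 542. 542. 542. 544.]
```

>>> send_rows(motion="1 -.001 .008 0 0 0 0;1 0 .01 0 0 0 0;1 0 .008 0 0 0 0;1 0 .004 0 0 0 0;1 0 0 0 0 0 0")

```text
clock: 15.35
position: [0.5433, -0.0897, 0.1513]
ee_rot: [2.269, 2.173, 0.0]
force: [-0.6, -0.5, 0.2]
width: 0.263
gripper_force: 24.2
```

```bash
python3 chk.py 6
```

```text
15.35 [ 0.54330178 -0.08968347  0.15128743] [-0.56438301 -0.5152822   0.18556338] 0.26299151509351215 24.156713783740997
scene -0.095 [536. 537. 553. 570. 571. 572. 572. 574. 574.]
scene -0.085 [528. 533. 535. 536. 537. 556. 564. 572. 573. 573. 574. 574. 575. 576.]
scene -0.075 [516. 519. 525. 534. 536. 537. 552. 554. 555. 556. 557. 560. 561. 564.
 567. 571.]
scene -0.065 [533. 534. 535. 536. 537. 553. 553. 554. 555. 555. 555. 556. 556. 557.]
scene -0.055 [531. 535. 536. 537. 538. 538. 551. 552. 553. 553. 554. 554. 554. 555.
 556. 556. 556. 556. 557. 557. 558.]
scene -0.045 [533. 537. 539. 546. 550. 551. 552. 552. 553. 554. 554. 554. 555. 556.
 556. 558.]
scene -0.035 [535. 539. 541. 543. 547. 548. 549. 550. 550. 551. 552. 552. 553. 553.
 554.]
scene -0.025 [531. 534. 535. 536. 538. 539. 540. 551. 552. 553. 554. 554. 554. 555.
 555. 555.]
scene -0.015 [529. 533. 534. 535. 536. 551. 554. 555. 556. 556. 556. 556. 557. 557.
 558. 559. 560.]
scene -0.005 [544. 545. 546. 547. 547. 548. 554. 558. 559. 559. 560. 561. 561. 561.
 562. 563.]
scene 0.005 [544. 544. 545. 546. 546. 546. 547. 547.
[... 606 characters left out ...]

top -0.035 [532. 532. 534. 534. 534. 534. 537. 538. 547.]
top -0.025 [528. 530. 531. 531. 532. 532. 532. 532. 534. 535. 535. 546. 547. 548.
 549. 549. 550. 550. 552. 553.]
top -0.015 [526. 527. 527. 528. 528. 529. 529. 531. 532. 532. 550. 551. 551. 552.
 553. 553. 554. 556. 557.]
top -0.005 [523. 524. 525. 526. 529. 541. 542. 542. 544. 554. 554. 556. 557. 559.]
top 0.005 [520. 520. 520. 522. 522. 523. 523. 523. 526. 526. 541. 541. 541. 541.
 542. 542. 542. 555. 557. 557. 559. 559. 559. 560. 560. 563.]
top 0.015 [519. 523. 540. 541. 541. 541. 541. 541. 541. 543. 543. 560. 563.]
top 0.025 [537. 541. 542.]
top 0.055 [541. 541. 541. 541. 542. 542.]
top 0.065 [541. 541. 541. 541. 541. 541. 542.]
```

View pics/g6.png

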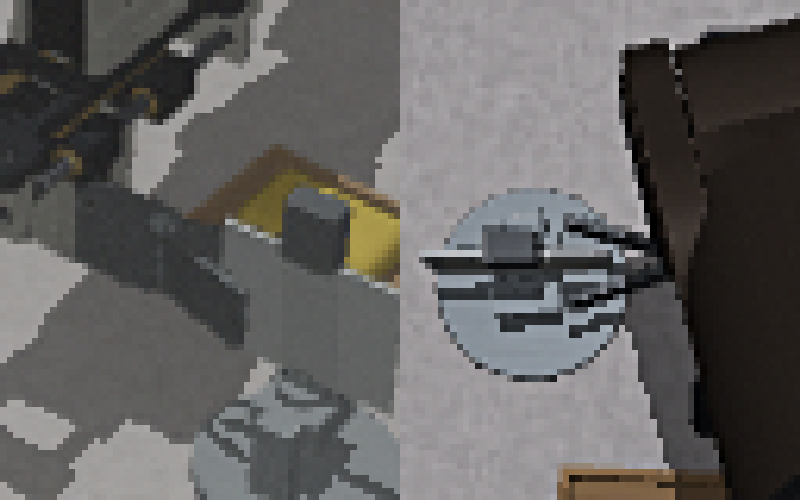

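The crops show the card edge about 24 mm inside the open mouth, one jaw on each side and roughly 10 mm clear of the card on both. No contact force shows, so I'm handing in.

```bash
python3 -c "
from cell import arm
print(arm.sign_off())"
```

```text
the job is handed in; nothing more can be done
None
```

The card is seated in the holder with its collar on the bracket, and the job is handed in with the clip held level and squeezed wide open around the card's right edge (the -y side of where it now stands), about 24 mm inside the mouth with neither jaw touching it.

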